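# Put a spice jar away in a box whose lid props on a folding stay

## Robot

A 6-joint arm with a two-finger parallel gripper is mounted at the origin on a cart in front of the work surface, level with it; the furniture and walls round the work are solid. World frame = base frame: x ahead of the robot, y to its left, z up, the work surface at z = 0. Lengths are in m, angles in rad, forces in N, time in s.
With the tool pointing down it reaches from about 0.425 to 0.95 m from the base axis. Payload 3.5 kg.
Tool frame: the origin (TCP) lies between the finger pads; the fingertips stand 14 mm ahead of it and the grasp point (between the pads) lies 5 mm behind it (ctrl.tip_extent is the distance from the TCP to the fingertips, in m); z points along the fingers, y is the line along which they close (so a half turn about z gives the same grasp; the last joint's range is limited). The gripper opens to 85 mm and grips with 20 to 120 N. Pads are 22 mm wide; open, the fingers measure 114 mm over their backs; the gripper's body (76 mm by 85 mm) begins 54 mm behind the grasp point. The pads swing forward as they close: fully open they stand 13 mm farther back than shut.
Start: joints at [1.188, 0.286, 1.577, -0, 1.279, -0.15], TCP at [0.156, 0.657, 0.245] pointing down, gripper open.
Joint ranges: [-2.77, 2.77], [-0.9, 2.22], [0.21, 2.48], [-1.53, 4.67], [0.24, 2.81], [-2.84, 2.84]. Speed limits (rad/s): [2.79, 2.79, 3.14, 3.14, 3.14, 3.14].

## Interface

Orientations are given as a rotation vector (axis times angle).
In Python, from bench import ctrl, viewer gives the robot as it stands.
- The arm moves only by the tool move_arm, never from a script. Its argument "moves" is a list of rows, each a list of 2 entries, a list of its own where there are three numbers: the shift along the tool's x, y, z each as a share of 200 mm, from -1 to 1, then the turn, a rotation vector about the tool's x, y, z each as a share of 120 degrees, from -1 to 1. In form: [[[dx, dy, dz], [rx, ry, rz]], ...]. A call has 1 to 12 rows; each row is the pose to reach, as a shift and turn from the pose commanded when the call began, along the tool's axes at that moment; what a row does not reach only later rows make up. A row lasts 1/8 s, in which the tool goes at most 62.5 mm and 10.7 degrees, less where a joint would pass 70% of its speed; a pose out of reach is approached as far as the arm can. A call with a number of a shift or a turn outside -1 to 1 is refused whole. A call with a gripper value outside its range is refused whole. "claw" is the gripper's target within -1 to 1 (fully open at 1, half-way at 0, shut at -1), set as the call begins (left out, the last holds). The fingers move at their own pace and stop on an object; the grip force is fixed at half the most. Time passes only in rows, so rows that repeat a pose let the fingers close. It gives the time, the measured TCP pose, the force, the opening and the grip force at its end, in the units of the state.
- ctrl.observe(): the state, without advancing time (a new reading comes with each control period).
- viewer.grab_frame(name): name is "side" or "top"; returns a dict with "image" (384x512x3 uint8, red, green, blue), "fx", "fy", "cx", "cy" (pixels), "origin" and "rotation" of the camera in the world. Camera axes: x right, y down, z forward; pixel columns grow to the right and rows downward; lengths in m; the calibration is good to about 2 mm. A picture is of the moment at which its call begins. There is no depth.
- ctrl.close_job(): hands the job in; it is judged then, once.
Trained networks look in a picture, given as the dict that the camera call returned (one of the last four; its "shot" number tells which), for a name from the list of things; names that differ only in an ending like _2 or _b are one class to them, and where a whole thing is asked for, a point or a joint stands for the part that bears it (a point fixed in the world has none). Each returns a list of dicts, best first, with "score" (0 to 1); they miss things now and then, are a little off and sometimes report something else, mostly with a low value. They report only what shows in the picture. A call takes as long as a camera call. They do not tell look-alikes from the thing itself.
- viewer.recognise(picture, label): "box" ([left, top, right, bottom] in pixels, round what is visible of it).
- viewer.cut_out(picture, label): "mask" (384x512 bool, what is visible of it) and "box" ([left, top, right, bottom] in pixels, round what is visible of it).
The state is a dict: "time": time; "joint_pos": joint angles; "dq": joint speeds; "effort": joint torques, N m; "tool_pos": TCP position; "tcp_rot": TCP orientation; "contact_force": force on the tool from outside, world axes, zero at the start; "torque": the same for the moment, N m; "opening": opening from 0.0 (shut) to 1.0 (fully open); "gripper_force": force on a finger pad.
Only numpy, scipy, OpenCV 4.12 (cv2) and the standard library are available. Lean on these libraries where they do the work, as an engineer would, in place of code of your own. Each camera call takes 0.05 s, during which the arm holds its last target. There are 200 camera calls.

## Task

Put the loose spice jar away: raise the lid of the wooden spice box until its folding stay goes past straight and locks, so that the lid stays up by itself, and then stand the jar upright in the empty right-hand compartment, setting it down rather than dropping it. Then break the stay's knee toward the front and ease the lid down until it is fully shut, without letting it fall. Leave the other things on the worktop where they are.

Things in the scene. Friction and masses are not known exactly. Their poses are not given: they have to be found in the camera images.
- spice_box: Wooden spice box fixed to the worktop, 200 deep (x) x 300 broad (y) x 125 high to the rim, walls 12, plus a 16 mm lid. Origin: centre of the underside; x from front to hinge side (away from the robot), y to its left, z up. Left compartment full (fixed tea carton and jar), right one empty; low partition between. A steel two-link folding stay is outside on the right (-y) side.
- lid_hinge (a point): Middle of the lid's hinge line, on the rear rim: box frame [100, 0, 125] mm. The hinge line runs along the box's y.
- lid_lip (a point): Centre of the lid's pull lip: a block 30 (front to back) x 44 (along y) x 16 mm thick standing out from the middle of the lid's front edge, 215 mm from the hinge; turns with the lid. The lid weighs about 0.45 kg and falls shut if let go before the stay is locked.
- stay_pivot (a point): Pivot of the stay's lower link on the box's right side: box frame [5, -154.5, 67] mm. The link turns about the box's y direction here. Lower link (pivot to knee) and upper link (knee to lid edge) are each 93.3 mm long.
- grip_mid (a point): On the axis of the knee grip: a dark wooden sleeve, 16 mm in diameter, 64 long, spinning freely on the knee pin and lying along the box's y. Point 48.5 mm outside the box side; 36 mm of sleeve inward, 28 outward. Runs on a 93.3 mm circle about the pivot. Moving it moves stay and lid together (5 to 12 N). The lid's edge sweeps by: keep the gripper's body outside the box side.
- stay_lower (a joint): Turn of the stay's lower link, rad: 0 with the lid shut (link points to the front, 0.094 rad above level), growing as the knee goes up and back; 1.88 with the stay straight, 1.95 when locked on its stop.
- stay_knee (a joint): Unfolding of the knee, rad: 0 with the lid shut (folded, knee to the front), 2.37 with the links in line, 2.51 at the stop past straight (locked, knee 6 mm behind the line). There the lid's weight holds the knee on its stop; to break it, pull the grip through straight toward the front.
- lid (a joint): Lid angle, rad: 0 shut, 1.31 with the stay straight (the most it opens), 1.30 locked. If the lid is lifted all the way by its lip, the knee tips past straight by its own weight and rests on its stop as the lid is let down that last bit.
- spice_jar: The loose spice jar on the worktop: clear glass with a green label and a dark brown cap, 44 mm in diameter, 105 high, 0.11 kg. Origin: centre of its underside, z up. The wall is straight from 5 to 80 mm height.
- bay (a point): Centre of the floor of the empty right-hand compartment, whose clear space is 176 (front to back) x 146 mm; box frame [0, -65, 14] mm. Axes as the box's. A standing jar reaches to 6 mm below the rim.
- child_cup: Bystander: pale plastic cup with a yellow foot, 70 mm in diameter, 92 high, loose, standing near the jar; leave it.
- masking_tape: Bystander: roll of tape lying flat, 96 mm in diameter, 25 high, loose, at the right; leave it.
Not all that is in view belongs to the job. There is more than one size of the spice_jar; the job needs the largest.

How it is judged:
On the way, in this order (a step that is already met when the one before it is completed fails the run):
1. the lid is up and the stay's knee is past straight, against its stop (value of joint stay_knee above 2.42 rad and value of joint lid above 1.25 rad), for 0.3 s.
2. with the stay still locked, the jar stands upright on the floor of the right-hand compartment and the fingers have let it go (all of step 1 and x of spice_jar in the frame of bay between -0.072 and 0.072 m and y of spice_jar in the frame of bay between -0.057 and 0.057 m and z of spice_jar in the frame of bay between -0.006 and 0.01 m and angle between spice_jar's own z axis and vertical below 0.15 rad and contact force between spice_jar and the fingers below 0.1 N and linear speed of spice_jar below 0.03 m/s), for 0.2 s.
At the end, for the whole second after the job is handed in: The lid is shut to within 0.025 rad (5 mm at its front edge) with the stay folded to the front (knee under 0.15 rad), and the jar stands at rest on the floor of the right-hand compartment, upright within 0.15 rad (x of spice_jar in the frame of bay between -0.072 and 0.072 m and y of spice_jar in the frame of bay between -0.057 and 0.057 m and z of spice_jar in the frame of bay between -0.006 and 0.01 m and angle between spice_jar's own z axis and vertical below 0.15 rad and value of joint lid below 0.025 rad and value of joint stay_knee below 0.15 rad and linear speed of spice_jar below 0.03 m/s); the robot touches nothing.
It fails at once if the lid falls (turns shut faster than 2.5 rad/s, as in a free fall of the last 8 mm of its front edge or more) (velocity of joint lid below -2.5 rad/s).
It fails at once if the jar is dropped into the box (faster than 0.7 m/s inside it) (horizontal distance between spice_jar and bay below 0.09 m and z of spice_jar in the frame of bay below 0.1 m and linear speed of spice_jar above 0.7 m/s).
It fails at once if a loose bystander is pushed more than 40 mm (distance of any of child_cup, masking_tape from where it was at the start of the episode above 0.04 m).
It also fails if it takes over 72 s, if anything falls off the work surface, if the arm or the gripper's body presses on something with over 40 N, if the wrist force passes 120 N, or if a joint passes its speed limit or range.

## Working session

There is one attempt and no reset: what is moved stays moved. The work goes in short steps, Python scripts to look and compute and a tool call to move; the robot and the scene stay as the last step left them, time stands still between calls to the robot, and variables do not carry over. Pictures are saved under pics/ and viewed, at most 10 in all, crops included, and the job is handed in when it is done.

Besides the shell and the picture viewer there is one more tool, called as name([rows], argument=value, ...), one row to a line, values as JSON. move_arm: Moves the arm, as the interface text tells. Its arguments: {"type":"object","properties":{"moves":{"type":"array","items":{"type":"array"}},"claw":{"type":"number"}},"required":["moves"]}

```bash
ls; mkdir -p pics; python3 - <<'E'
from bench import ctrl, viewer
import cv2, numpy as np
print(ctrl.observe())
ims=[]
for n in ("side","top"):
    p=viewer.grab_frame(n); 
    print(n,p["fx"],p["fy"],p["cx"],p["cy"],p["origin"],np.array(p["rotation"]).tolist())
    cv2.imwrite(f"pics/{n}0.png",p["image"][:,:,::-1])
    for l in ("spice_box","lid_lip","grip_mid","spice_jar","child_cup","masking_tape"):
        print(l,[(np.round(d["box"]).tolist(),round(d["score"],2)) for d in viewer.recognise(p,l)])
E
```

```text
pics
{'time': 0.0, 'joint_pos': array([ 1.18799804e+00,  2.87194130e-01,  1.57824540e+00, -1.38573262e-05,
        1.27861169e+00, -1.50020263e-01]), 'dq': array([-6.25300029e-05, -2.22787871e-04, -1.26460761e-03, -1.05917340e-03,
       -2.66815661e-04, -5.30419045e-04]), 'effort': array([-9.03390064e-04, -4.05996072e+01, -2.92615646e+01, -1.91630170e-04,
        6.11283205e-03,  8.82675522e-06]), 'tool_pos': array([0.15544981, 0.65618233, 0.24389115]), 'tcp_rot': array([-0.3647417 , -3.11970638,  0.00373039]), 'contact_force': array([-0.273566  ,  0.16076783, -0.15726293]), 'torque': array([-0.07607253,  0.02722564, -0.06604393]), 'gripper_force': 0.0, 'opening': 1.002187660998295}
side 445.7102687303232 445.7102687303232 255.64458541113743 195.6920668650778 [ 0.2471861  -0.9572479   0.85576491] [-2.2426588105561964, 0.38560609061244727, -0.1791270962711124]
spice_box [([194.0, 105.0, 314.0, 213.0], 0.92)]
lid_lip [([197.0, 110.0, 308.0, 178.0], 0.97), ([262.0, 164.0, 292.0, 208.0], 0.27)]
grip_mid []
spice_jar [([216.0, 236.0, 235.0, 274.0], 0.98), ([186.0, 260.0, 200.0, 286.0], 0.82), ([186.0, 238.0, 203.0, 264.0], 0.79)]
child_cup [([287.0, 220.0, 312.0, 262.0], 0.96)]
masking_tape [([241.0, 293.0, 281.0, 340.0], 0.73)]
top 377.81372149631073 377.81372149631073 256.95176617744767 185.6958338256663 [ 0.38374207 -0.14253683  1.32674236] [-2.154060459723398, 2.1599241950841543, -0.12028831833854849]
spice_box [([129.0, 118.0, 256.0, 209.0], 0.62)]
lid_lip [([129.0, 112.0, 239.0, 206.0], 0.73)]
grip_mid [([234.0, 152.0, 256.0, 171.0], 0.5), ([130.0, 115.0, 261.0, 209.0], 0.33)]
spice_jar [([284.0, 210.0, 295.0, 224.0], 0.64), ([270.0, 231.0, 278.0, 241.0], 0.38)]
child_cup [([284.0, 156.0, 301.0, 176.0], 0.84)]
masking_tape [([323.0, 201.0, 351.0, 223.0], 0.67)]
```

View pics/side0.png

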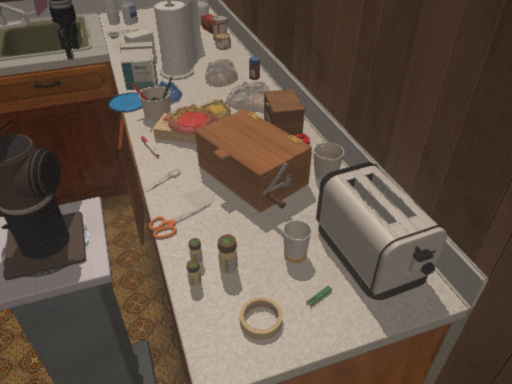

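View pics/top0.png

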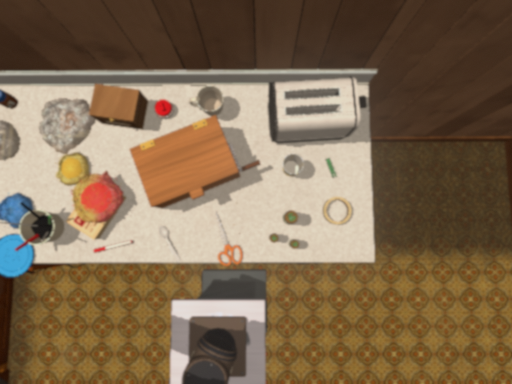

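Side view: box (lid 197–308, 110–178), jars at (227,255), (195,252) and (193,272). Top view: lid corners are around (131,155), (217,117), (240,168) and (151,206), with the grip near (250,163). Candidates for the jar in the side view: the (227,255) tall jar, the (195,252) small one and the (193,272) small one. The tall one fits the description. One close crop will check that and give me the box's corners.

```bash
cat > h.py <<'E'
import numpy as np, cv2
from scipy.spatial.transform import Rotation as R
from scipy.optimize import least_squares
from bench import ctrl, viewer
def rot(p): 
    r=np.array(p["rotation"]); return R.from_rotvec(r).as_matrix() if r.shape==(3,) else r
def proj(p,X):
    c=(np.atleast_2d(X)-p["origin"])@rot(p)
    return np.c_[p["fx"]*c[:,0]/c[:,2]+p["cx"],p["fy"]*c[:,1]/c[:,2]+p["cy"]]
def ray(p,uv,z):
    d=rot(p)@[(uv[0]-p["cx"])/p["fx"],(uv[1]-p["cy"])/p["fy"],1]
    o=np.array(p["origin"]); return o+d*(z-o[2])/d[2]
E
python3 - <<'E'
from h import *
s=viewer.grab_frame("side");t=viewer.grab_frame("top")
a=cv2.resize(s["image"][95:285,180:320],None,fx=3,fy=3,interpolation=cv2.INTER_CUBIC)[:570]
b=cv2.resize(t["image"][105:215,125:275],None,fx=2.5,fy=2.5,interpolation=cv2.INTER_CUBIC)
c=cv2.resize(t["image"][195:255,260:310],None,fx=4.5,fy=4.5,interpolation=cv2.INTER_CUBIC)
im=np.zeros((570,800,3),np.uint8); im[:a.shape[0],:420]=a; im[:275,422:797]=b; im[290:560,422:647]=c
cv2.imwrite("pics/c1.png",im[:,:,::-1])
print(ctrl.observe()["tool_pos"],"tcp px",proj(s,ctrl.observe()["tool_pos"]),proj(t,ctrl.observe()["tool_pos"]))
for uv in [(131,155),(217,117),(240,168),(151,206)]: print(ray(t,uv,.141))
print("jar",ray(t,(289.5,217),.06)); 
print(ray(s,(227,240),.105),ray(s,(227,270),.0))
E
```

```text
[0.15570012 0.65678747 0.24534735] tcp px [[74.1806827  53.07767073]] [[-27.01854706 313.78104444]]
[0.62508367 0.26846277 0.141     ]
[ 0.74899104 -0.00562673  0.141     ]
[ 0.5817431  -0.08051849  0.141     ]
[0.46161641 0.19929406 0.141     ]
jar [ 0.42887245 -0.24224542  0.06      ]
[ 0.42824077 -0.24397152  0.105     ] [ 0.42369187 -0.24388957  0.        ]
```

View pics/c1.png

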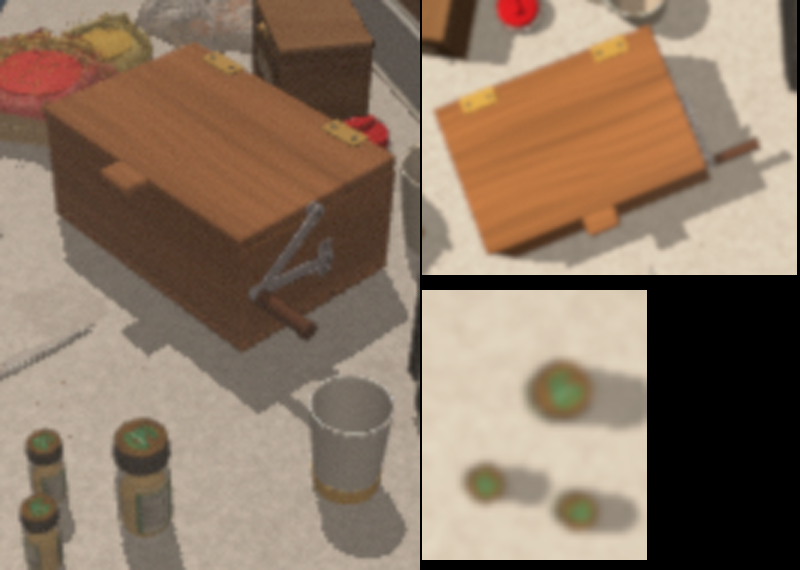

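```bash
cat >> h.py <<'E'
def W(b,P):
    c,s=np.cos(b[2]),np.sin(b[2]); P=np.atleast_2d(P)/1000.
    return np.c_[b[0]+c*P[:,0]-s*P[:,1],b[1]+s*P[:,0]+c*P[:,1],P[:,2]]
E
python3 - <<'E'
from h import *
s=viewer.grab_frame("side");t=viewer.grab_frame("top")
C=[[100,150,141],[100,-150,141],[-100,-150,141],[-100,150,141]]
Pt=np.array(C); ut=np.array([[131,147.8],[216.2,116.2],[238.6,170.2],[151,203.8]])
Ps=np.array(C+[[-100,-150,0],[100,-150,0],[-87.9,-162.5,75.8],[-87.9,-226.5,75.8]]); us=np.array([[246.7,109.3],[310,147.7],[260,175],[195.7,131.7],[260.7,211.7],[308.3,184.3],[266,194],[283.5,204.5]])
f=lambda b:np.r_[(proj(t,W(b,Pt))-ut).ravel(),(proj(s,W(b,Ps))-us).ravel()]
r=least_squares(f,[.6,.1,.3],loss="soft_l1"); b=r.x; print(b.tolist()); print(np.round(f(b).reshape(-1,2),1).tolist())
for n,q in dict(lip=[-115,0,133],hinge=[100,0,125],piv=[5,-154.5,67],grip=[-87.9,-198.5,75.8],bay=[0,-65,14]).items(): print(n,W(b,q)[0].round(4))
# jar fit from cutouts
J=lambda x,y,h:np.array([[x+.022*np.cos(a),y+.022*np.sin(a),h] for a in np.linspace(0,6.28,40)])
obs=[]
for p in (s,t):
    for l in("spice_jar","child_cup"):
        for d in viewer.recognise(p,l)[:3]: print(l,np.round(d["box"],1).tolist(),round(d["score"],2))
for p in (s,t):
    u=np.vstack([proj(p,J(.427,-.243,.004)),proj(p,J(.427,-.243,.105))]); print(u.min(0),u.max(0))
E
```

```text
[0.6105760527870101, 0.09865224156666016, 0.37342733192091015]
[[-1.7, -0.1], [0.5, -2.0], [0.4, 0.8], [-0.8, 1.8], [-0.9, -1.3], [2.9, -0.8], [0.6, -0.4], [-0.5, -2.4], [-0.5, 2.4], [0.8, 1.0], [0.8, -0.0], [-0.6, 1.1]]
lip [0.5035 0.0567 0.133 ]
hinge [0.7037 0.1351 0.125 ]
piv [ 0.6716 -0.0434  0.067 ]
grip [ 0.6011 -0.1182  0.0758]
bay [0.6343 0.0381 0.014 ]
spice_jar [187.0, 237.9, 203.9, 266.2] 0.69
spice_jar [188.3, 259.7, 200.2, 287.4] 0.62
spice_jar [217.9, 234.2, 238.9, 272.8] 0.58
child_cup [281.2, 217.6, 310.5, 263.3] 0.79
child_cup [195.2, 106.8, 314.4, 213.0] 0.42
spice_jar [283.3, 208.4, 295.5, 223.6] 0.6
child_cup [281.0, 152.7, 301.3, 176.2] 0.75
[216.96802193 233.21480412] [236.94734379 275.22945564]
[282.16344249 210.24912942] [297.66476323 224.43379473]
```

The large jar at side (227,255) / top (290,217) is the only one matching 44×105 mm: predicted outline 217–237 × 233–275, measured 218–237 × 234–274. The other two, at (195,252) and (193,272), are clearly smaller. The stay's knee grip lies on the right of the box at side (275,199).

```bash
cat >> h.py <<'E'
B=np.array([0.6106,0.0987,0.3734])
def ori(yaw,tilt=0.,axis=(1,0,0)):
    # tool down, tool y at heading yaw; then tilt about a world axis
    y=np.array([np.cos(yaw),np.sin(yaw),0]);z=np.array([0,0,-1.]);x=np.cross(y,z)
    return R.from_rotvec(np.array(axis)*tilt)*R.from_matrix(np.c_[x,y,z])
def calls(p0,R0,way,maxrows=12):
    """way: list of (pos,R). prints rows grouped in calls"""
    rows=[];pb,Rb=np.array(p0),R0;prev=(pb,Rb);out=[]
    def row(p,r): return np.r_[Rb.inv().apply(p-pb)/.2,(Rb.inv()*r).as_rotvec()/np.deg2rad(120)]
    for p,r in way:
        v=row(p,r)
        if len(rows)==maxrows or abs(v).max()>1:
            out.append(rows);rows=[];pb,Rb=prev;v=row(p,r)
        rows.append(v);prev=(np.array(p),r)
    out.append(rows)
    for g in out: print("["+",".join("[[%g,%g,%g],[%g,%g,%g]]"%tuple(np.round(v,3)+0.) for v in g)+"]")
def interp(p0,R0,p1,R1,n):
    from scipy.spatial.transform import Slerp
    S=Slerp([0,1],R.concatenate([R0,R1])); return [(np.array(p0)+(np.array(p1)-p0)*k/n,S(k/n)) for k in range(1,n+1)]
BX=np.r_[np.cos(B[2]),np.sin(B[2]),0]
def knee(q,y=-208): a=.094+q; return W(B,[5-93.3*np.cos(a),y,67+93.3*np.sin(a)])[0]
def now(): o=ctrl.observe(); return o["tool_pos"],R.from_rotvec(o["tcp_rot"])
E
python3 - <<'E'
from h import *
t=viewer.grab_frame("side"); print("cup",ray(t,(297.3,230),.092),"tape",ray(t,(261,317),.025))
T=np.deg2rad(15)
for sg in (1,-1):
    print(ori(B[2],sg*T,BX).as_matrix()[:,2]@np.r_[-np.sin(B[2]),np.cos(B[2]),0], end=' ')  # want + : tool points inward (+y box)
RG=ori(B[2],T,BX)
if RG.as_matrix()[:,2]@np.r_[-np.sin(B[2]),np.cos(B[2]),0]<0: RG=ori(B[2],-T,BX); print("neg tilt")
g=knee(0)+RG.apply([0,0,.005]); print("grasp tcp",g)
p0,R0=now()
pre=g+np.r_[0,0,.15]
r0,a0=np.hypot(*p0[:2]),np.arctan2(p0[1],p0[0]);r1,a1=np.hypot(*pre[:2]),np.arctan2(pre[1],pre[0])
n=22;w=[]
for k,(q,r) in enumerate(interp(p0,R0,pre,RG,n),1):
    f=k/n;rr=r0+(r1-r0)*f;a=a0+(a1-a0)*f
    w.append((np.r_[rr*np.cos(a),rr*np.sin(a),.26+(pre[2]-.26)*f],r))
calls(p0,R0,w)
print(r0,r1,a0,a1,pre)
E
```

```text
cup [ 0.60286896 -0.25642211  0.092     ] tape [ 0.45031797 -0.4176358   0.025     ]
0.25881904510252074 -0.25881904510252074 grasp tcp [ 0.6041709  -0.12582242  0.07092766]
[[[-0.236,-0.021,-0.064],[-0.003,0.005,0.021]],[[-0.468,-0.059,-0.055],[-0.005,0.01,0.042]],[[-0.697,-0.113,-0.047],[-0.008,0.016,0.062]],[[-0.92,-0.182,-0.038],[-0.011,0.021,0.083]]]
[[[-0.229,-0.046,-0.002],[-0.003,0.005,0.021]],[[-0.452,-0.107,-0.005],[-0.005,0.01,0.042]],[[-0.671,-0.184,-0.007],[-0.008,0.016,0.062]],[[-0.882,-0.276,-0.01],[-0.011,0.021,0.083]]]
[[[-0.218,-0.069,-0.014],[-0.003,0.005,0.021]],[[-0.431,-0.152,-0.027],[-0.005,0.01,0.042]],[[-0.636,-0.25,-0.041],[-0.008,0.016,0.062]],[[-0.833,-0.362,-0.054],[-0.011,0.021,0.083]]]
[[[-0.206,-0.09,-0.024],[-0.003,0.005,0.021]],[[-0.404,-0.194,-0.047],[-0.005,0.01,0.042]],[[-0.593,-0.311,-0.069],[-0.008,0.016,0.062]],[[-0.774,-0.44,-0.09],[-0.011,0.021,0.083]],[[-0.943,-0.582,-0.11],[-0.014,0.026,0.104]]]
[[[-0.187,-0.114,-0.032],[-0.003,0.005,0.021]],[[-0.364,-0.241,-0.063],[-0.005,0.01,0.042]],[[-0.532,-0.379,-0.092],[-0.008,0.016,0.062]],[[-0.689,-0.528,-0.119],[-0.011,0.021,0.083]],[[-0.835,-0.688,-0.143],[-0.014,0.026,0.104]]]
0.6749703960318116 0.6171335004467586 1.3380504005586225 -0.20532159507702333 [ 0.6041709  -0.12582242  0.22092766]
```

move_arm([
  [[-0.236,-0.021,-0.064],[-0.003,0.005,0.021]],
  [[-0.468,-0.059,-0.055],[-0.005,0.01,0.042]],
  [[-0.697,-0.113,-0.047],[-0.008,0.016,0.062]],
  [[-0.92,-0.182,-0.038],[-0.011,0.021,0.083]],
], claw=1)

```text
time: 1.65
tool_pos: [0.3277, 0.5782, 0.253]
tcp_rot: [-0.628, -3.036, -0.044]
contact_force: [0.5, -0.7, -0.5]
opening: 1.002
gripper_force: 0.0
```

move_arm([
  [[-0.229,-0.046,-0.002],[-0.003,0.005,0.021]],
  [[-0.452,-0.107,-0.005],[-0.005,0.01,0.042]],
  [[-0.671,-0.184,-0.007],[-0.008,0.016,0.062]],
  [[-0.882,-0.276,-0.01],[-0.011,0.021,0.083]],
])

```text
time: 2.15
tool_pos: [0.4676, 0.4574, 0.2458]
tcp_rot: [-0.878, -2.93, -0.086]
contact_force: [0.9, -0.4, 0.7]
opening: 1.002
gripper_force: 0.0
```

move_arm([
  [[-0.218,-0.069,-0.014],[-0.003,0.005,0.021]],
  [[-0.431,-0.152,-0.027],[-0.005,0.01,0.042]],
  [[-0.636,-0.25,-0.041],[-0.008,0.016,0.062]],
  [[-0.833,-0.362,-0.054],[-0.011,0.021,0.083]],
])

```text
time: 2.65
tool_pos: [0.5669, 0.3051, 0.2388]
tcp_rot: [-1.115, -2.804, -0.126]
contact_force: [0.3, 0.2, -0.8]
opening: 1.004
gripper_force: 0.0
```

move_arm([
  [[-0.206,-0.09,-0.024],[-0.003,0.005,0.021]],
  [[-0.404,-0.194,-0.047],[-0.005,0.01,0.042]],
  [[-0.593,-0.311,-0.069],[-0.008,0.016,0.062]],
  [[-0.774,-0.44,-0.09],[-0.011,0.021,0.083]],
  [[-0.943,-0.582,-0.11],[-0.014,0.026,0.104]],
])

```text
time: 3.28
tool_pos: [0.6245, 0.0901, 0.2298]
tcp_rot: [-1.392, -2.621, -0.174]
contact_force: [0.9, 0.7, 0.0]
opening: 1.0
gripper_force: 0.0
```

move_arm([
  [[-0.187,-0.114,-0.032],[-0.003,0.005,0.021]],
  [[-0.364,-0.241,-0.063],[-0.005,0.01,0.042]],
  [[-0.532,-0.379,-0.092],[-0.008,0.016,0.062]],
  [[-0.689,-0.528,-0.119],[-0.011,0.021,0.083]],
  [[-0.835,-0.688,-0.143],[-0.014,0.026,0.104]],
])

```text
time: 3.9
tool_pos: [0.6048, -0.1271, 0.2207]
tcp_rot: [-1.644, -2.411, -0.219]
contact_force: [0.8, 0.1, 0.1]
opening: 0.996
gripper_force: 0.0
```

```bash
python3 - <<'E'
from h import *
ims=[]
for n,(r0,r1,c0,c1),f in (("side",(40,260,170,390),2),("top",(60,260,130,310),2)):
    p=viewer.grab_frame(n); im=p["image"].copy()
    im=cv2.resize(im[r0:r1,c0:c1],None,fx=f,fy=f,interpolation=cv2.INTER_CUBIC)
    for P,c in ((knee(0,-162.5),(255,0,0)),(knee(0,-226.5),(255,0,0)),(knee(0),(0,255,0)),(now()[0],(0,0,255))):
        u=(proj(p,P)[0]-[c0,r0])*f; cv2.circle(im,tuple(int(v) for v in u),2,c,-1)
    ims.append(im)
h=max(i.shape[0] for i in ims); ims=[np.pad(i,((0,h-i.shape[0]),(0,0),(0,0))) for i in ims]
cv2.imwrite("pics/c2.png",np.hstack(ims)[:,:,::-1])
p0,R0=now(); RG=ori(B[2],np.deg2rad(15),BX); g=knee(0)+RG.apply([0,0,.005])
print(p0,(R0.inv()*RG).magnitude())
calls(p0,R0,interp(p0,R0,g,RG,6))
E
```

```text
[ 0.60419468 -0.12970787  0.22023644] 0.003972492116304153
[[[-0.029,0.001,0.121],[0,0,0]],[[-0.058,0.002,0.242],[0,0,-0.001]],[[-0.088,0.003,0.363],[0,0,-0.001]],[[-0.117,0.004,0.484],[0,0,-0.001]],[[-0.146,0.006,0.605],[0.001,0,-0.001]],[[-0.175,0.007,0.726],[0.001,0,-0.002]]]
```

View pics/c2.png

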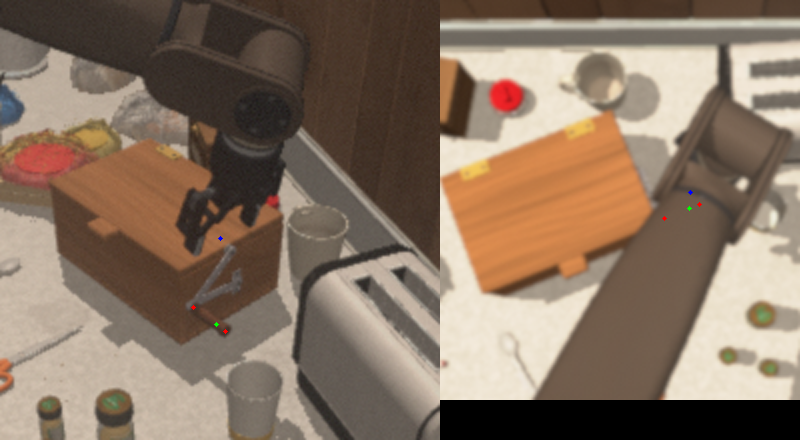

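The picture shows the projected sleeve ends (red) on the sleeve at crop (190,307)–(228,331). The jaws are above it and the box is untouched. Descending.

move_arm([
  [[-0.03,0,0.121],[0,0,0]],
  [[-0.06,0.001,0.242],[0,0,0]],
  [[-0.09,0.001,0.363],[0,0,0]],
  [[-0.12,0.002,0.484],[0,0,0]],
  [[-0.15,0.003,0.605],[0,0,0]],
  [[-0.18,0.004,0.724],[0,0,0]],
  [[-0.18,0.004,0.724],[0,0,0]],
  [[-0.18,0.004,0.724],[0,0,0]],
])

```text
time: 5.0
tool_pos: [0.6056, -0.1225, 0.0725]
tcp_rot: [-1.642, -2.413, -0.219]
contact_force: [0.2, 0.2, 0.3]
opening: 1.0
gripper_force: 0.0
```

```bash
python3 - <<'E'
from h import *
o=ctrl.observe();p,r=now();print(p,o["contact_force"],o["opening"],o["joint_pos"].tolist())
RG=ori(B[2],np.deg2rad(15),BX); g=knee(0)+RG.apply([0,0,.005]); print("err tool",r.inv().apply(g-p),(r.inv()*RG).as_rotvec())
q1=[1.188,.2872,1.5782,0,1.2786,-.15];p1=[.15545,.65618,.24389]
E_=lambda a,t:R.from_euler(a,t)
def fk(x,q,sg):
    h,L1,L2,L6,e=x
    A=E_('z',q[0])*E_('y',q[1]);P=np.r_[0,0,h]+A.apply([e,0,L1]);A=A*E_('y',q[2]);P=P+A.apply([0,0,L2]);w=P
    A=A*E_('z',sg*q[3])*E_('y',q[4]);return P+A.apply([0,0,L6]),w,A
for sg in (1,-1):
    f=lambda x:np.r_[fk(x,q1,sg)[0]-p1,fk(x,o["joint_pos"],sg)[0]-p,.02*(x-[.3,.4,.4,.25,0])]
    s=least_squares(f,[.3,.4,.4,.25,0]);print(sg,s.x,np.abs(s.fun[:6]).max(),fk(s.x,o["joint_pos"],sg)[1],fk(s.x,o["joint_pos"],sg)[2].as_matrix()[:,2],r.as_matrix()[:,2])
E
```

```text
[ 0.60561851 -0.12252528  0.07245563] [0.2099195  0.21408676 0.2597418 ] 0.9996604177027174 [-0.4335517641431969, 0.4322708780607892, 1.7439758572220245, 0.1973453420987818, 1.1617849489903704, -0.9058403992494072]
err tool [-0.00284351 -0.0025595   0.00081533] [0.00192077 0.00077955 0.00257642]
1 [ 0.12989905  1.04679162  0.60364438  0.77697655 -0.21169728] 0.09453056142753158 [ 0.67394491 -0.31198721  0.82553691] [-0.0923495   0.2409861  -0.96612487] [-0.0923495   0.2409861  -0.96612487]
-1 [ 0.52619045 -0.80660612  0.47211849 -0.76076342  0.45587575] 0.09193982374922052 [ 0.42127521 -0.19501962 -0.66590118] [-0.24349539 -0.08551447 -0.96612487] [-0.0923495   0.2409861  -0.96612487]
```

```bash
cat >> h.py <<'E'
def fk(x,q):
    h,L1,L2,L6,d=x;E_=R.from_euler
    A=E_('z',q[0])*E_('y',q[1]);P=np.r_[0,0,h]+A.apply([0,d,L1]);A=A*E_('y',q[2]);e=P;P=P+A.apply([0,0,L2]);w=P
    A=A*E_('z',q[3])*E_('y',q[4]);return P+A.apply([0,0,L6]),w,e
E
python3 - <<'E'
from h import *
o=ctrl.observe();p,r=now()
q1=[1.188,.2872,1.5782,0,1.2786,-.15];p1=[.15545,.65618,.24389]
f=lambda x:np.r_[fk(x,q1)[0]-p1,fk(x,o["joint_pos"])[0]-p,.002*(x-[.3,.4,.4,.25,0])]
s=least_squares(f,[.3,.4,.4,.25,0.1]);print(s.x,s.fun[:6].round(4));P,w,e=fk(s.x,o["joint_pos"]);print(w,e)
E
```

```text
[0.25528903 0.41227668 0.57491419 0.23896877 0.10056707] [ 0.0002 -0.0005  0.0009  0.0003  0.0002 -0.0009]
[ 0.62796908 -0.17988355  0.30244082] [0.1989847  0.01870485 0.62964316]
```

```bash
python3 - <<'E'
from h import *
X=np.array([0.2553,.4123,.5749,.239,.1006]); RG=ori(B[2],np.deg2rad(15),BX); zt=RG.apply([0,0,1])
wl=[]
seed=np.array(ctrl.observe()["joint_pos"][:3])
def lidang(q):
    a=.094+q; k=np.array([5-93.3*np.cos(a),67+93.3*np.sin(a)])
    v=np.array([29,133.])-[100,125]; fs=lambda t:np.hypot(*(np.array([100,125])+[v[0]*np.cos(t)+v[1]*np.sin(t),-v[0]*np.sin(t)+v[1]*np.cos(t)]-k))-93.3
    ts=np.linspace(-.1,1.5,400);return min(ts,key=lambda t:abs(fs(t)))
for q in np.arange(0,1.96,.15):
    tcp=knee(q)+zt*.005; w=tcp-zt*.239
    s=least_squares(lambda j:fk(X,[*j,0,0])[1]-w,seed).x; e=fk(X,[*s,0,0])[2]
    th=lidang(q); L=np.linspace(0,230,24); m=9e9
    for y in (-150,-100,-50,0):
      for l in np.linspace(0,200,21):
        for hh in (0,16):
          P=W(B,[100-l*np.cos(th)+hh*np.sin(th),y,125+l*np.sin(th)+hh*np.cos(th)])[0]
          for (a,b) in ((w,e),(w,tcp-zt*.06)):
            u=np.clip((P-a)@(b-a)/((b-a)@(b-a)),0,1); m=min(m,np.linalg.norm(P-a-u*(b-a)))
    print(round(q,2),round(th,3),w.round(3),"mindist",round(m,3))
E
```

```text
0.0 -0.1 [ 0.627 -0.183  0.302] mindist 0.073
0.15 -0.1 [ 0.629 -0.183  0.316] mindist 0.075
0.3 -0.1 [ 0.633 -0.181  0.329] mindist 0.079
0.45 -0.1 [ 0.639 -0.179  0.341] mindist 0.085
0.6 -0.1 [ 0.646 -0.176  0.353] mindist 0.091
0.75 0.305 [ 0.655 -0.172  0.363] mindist 0.072
0.9 0.562 [ 0.666 -0.168  0.371] mindist 0.074
1.05 0.778 [ 0.677 -0.164  0.378] mindist 0.081
1.2 0.983 [ 0.689 -0.159  0.383] mindist 0.088
1.35 1.175 [ 0.702 -0.154  0.386] mindist 0.096
1.5 1.364 [ 0.715 -0.149  0.386] mindist 0.103
1.65 1.5 [ 0.728 -0.144  0.385] mindist 0.102
1.8 1.5 [ 0.741 -0.139  0.381] mindist 0.093
1.95 1.5 [ 0.753 -0.134  0.376] mindist 0.086
```

```bash
cat >> h.py <<'E'
def lidang(q):
    a=.094+q; k=np.array([5-93.3*np.cos(a),67+93.3*np.sin(a)]);v=np.array([-115.3,8.4])
    fs=lambda t:abs(np.hypot(*(np.array([100,125])+[v[0]*np.cos(t)+v[1]*np.sin(t),-v[0]*np.sin(t)+v[1]*np.cos(t)]-k))-93.3)
    ts=np.linspace(-.1,1.5,800);return min(ts,key=fs)
def arc(qs,r): # relative knee path, tool axes, from qs[0]
    calls(knee(qs[0]),r,[(knee(q),r) for q in qs[1:]])
E
python3 - <<'E'
from h import *
X=np.array([0.2553,.4123,.5749,.239,.1006]); RG=ori(B[2],np.deg2rad(15),BX); zt=RG.apply([0,0,1])
seed=np.array(ctrl.observe()["joint_pos"][:3])
for q in np.r_[np.arange(0,1.9,.2),1.88,1.95]:
    tcp=knee(q)+zt*.005; w=tcp-zt*.239
    s=least_squares(lambda j:fk(X,[*j,0,0])[1]-w,seed).x; e=fk(X,[*s,0,0])[2]
    th=lidang(q); m=9e9
    for y in (-150,-100,-50,0):
      for l in np.linspace(0,200,21):
        for hh in (0,16):
          P=W(B,[100-l*np.cos(th)+hh*np.sin(th),y,125+l*np.sin(th)+hh*np.cos(th)])[0]
          for (a,b) in ((w,e),(w,tcp-zt*.06)):
            u=np.clip((P-a)@(b-a)/((b-a)@(b-a)),0,1); m=min(m,np.linalg.norm(P-a-u*(b-a)))
    print(round(q,2),round(th,3),"mindist",round(m,3))
p,r=now(); t=np.linspace(0,1,31); arc(1.965*(t**2*(3-2*t)*.5+t*.5),r)
E
```

```text
0.0 0.008 mindist 0.072
0.2 0.174 mindist 0.073
0.4 0.341 mindist 0.076
0.6 0.507 mindist 0.079
0.8 0.671 mindist 0.082
1.0 0.829 mindist 0.085
1.2 0.979 mindist 0.088
1.4 1.116 mindist 0.089
1.6 1.23 mindist 0.087
1.8 1.302 mindist 0.083
1.88 1.31 mindist 0.081
1.95 1.302 mindist 0.078
[[[0.004,0.002,-0.016],[0,0,0]],[[0.009,0.005,-0.035],[0,0,0]],[[0.015,0.009,-0.056],[0,0,0]],[[0.021,0.015,-0.079],[0,0,0]],[[0.028,0.023,-0.104],[0,0,0]],[[0.035,0.034,-0.13],[0,0,0]],[[0.042,0.047,-0.157],[0,0,0]],[[0.049,0.062,-0.185],[0,0,0]],[[0.057,0.08,-0.212],[0,0,0]],[[0.064,0.101,-0.24],[0,0,0]],[[0.071,0.125,-0.266],[0,0,0]],[[0.077,0.151,-0.291],[0,0,0]]]
[[[0.006,0.029,-0.023],[0,0,0]],[[0.012,0.06,-0.044],[0,0,0]],[[0.017,0.093,-0.063],[0,0,0]],[[0.021,0.127,-0.079],[0,0,0]],[[0.024,0.162,-0.092],[0,0,0]],[[0.027,0.198,-0.103],[0,0,0]],[[0.029,0.235,-0.11],[0,0,0]],[[0.03,0.27,-0.115],[0,0,0]],[[0.031,0.305,-0.117],[0,0,0]],[[0.03,0.339,-0.116],[0,0,0]],[[0.029,0.372,-0.113],[0,0,0]],[[0.028,0.402,-0.108],[0,0,0]]]
[[[-0.002,0.028,0.006],[0,0,0]],[[-0.004,0.054,0.013],[0,0,0]],[[-0.006,0.077,0.021],[0,0,0]],[[-0.008,0.098,0.03],[0,0,0]],[[-0.01,0.116,0.037],[0,0,0]],[[-0.012,0.131,0.045],[0,0,0]]]
```

move_arm([
  [[-0.014,-0.013,0.004],[0,0,0]],
  [[-0.014,-0.013,0.004],[0,0,0]],
  [[-0.014,-0.013,0.004],[0,0,0]],
  [[-0.014,-0.013,0.004],[0,0,0]],
  [[-0.014,-0.013,0.004],[0,0,0]],
  [[-0.014,-0.013,0.004],[0,0,0]],
  [[-0.014,-0.013,0.004],[0,0,0]],
  [[-0.014,-0.013,0.004],[0,0,0]],
], claw=-1)

```text
time: 6.0
tool_pos: [0.6063, -0.1251, 0.0709]
tcp_rot: [-1.647, -2.416, -0.226]
contact_force: [7.8, 4.0, -2.5]
opening: 0.166
gripper_force: 59.4
```

move_arm([
  [[0.004,0.002,-0.016],[0,0,0]],
  [[0.009,0.005,-0.035],[0,0,0]],
  [[0.015,0.009,-0.056],[0,0,0]],
  [[0.021,0.015,-0.079],[0,0,0]],
  [[0.028,0.023,-0.104],[0,0,0]],
  [[0.035,0.034,-0.13],[0,0,0]],
  [[0.042,0.047,-0.157],[0,0,0]],
  [[0.049,0.062,-0.185],[0,0,0]],
  [[0.057,0.08,-0.212],[0,0,0]],
  [[0.064,0.101,-0.24],[0,0,0]],
  [[0.071,0.125,-0.266],[0,0,0]],
  [[0.077,0.151,-0.291],[0,0,0]],
])

```text
time: 7.5
tool_pos: [0.6315, -0.1148, 0.1288]
tcp_rot: [-1.643, -2.411, -0.218]
contact_force: [5.2, -0.4, -11.3]
opening: 0.17
gripper_force: 59.5
```

move_arm([
  [[0.006,0.029,-0.023],[0,0,0]],
  [[0.012,0.06,-0.044],[0,0,0]],
  [[0.017,0.093,-0.063],[0,0,0]],
  [[0.021,0.127,-0.079],[0,0,0]],
  [[0.024,0.162,-0.092],[0,0,0]],
  [[0.027,0.198,-0.103],[0,0,0]],
  [[0.029,0.235,-0.11],[0,0,0]],
  [[0.03,0.27,-0.115],[0,0,0]],
  [[0.031,0.305,-0.117],[0,0,0]],
  [[0.03,0.339,-0.116],[0,0,0]],
  [[0.029,0.372,-0.113],[0,0,0]],
  [[0.028,0.402,-0.108],[0,0,0]],
])

```text
time: 9.0
tool_pos: [0.7072, -0.0847, 0.1541]
tcp_rot: [-1.641, -2.412, -0.221]
contact_force: [-2.7, 4.1, -1.7]
opening: 0.168
gripper_force: 60.2
```

move_arm([
  [[-0.002,0.028,0.006],[0,0,0]],
  [[-0.004,0.054,0.013],[0,0,0]],
  [[-0.006,0.077,0.021],[0,0,0]],
  [[-0.008,0.098,0.03],[0,0,0]],
  [[-0.01,0.116,0.037],[0,0,0]],
  [[-0.012,0.131,0.045],[0,0,0]],
  [[-0.012,0.131,0.045],[0,0,0]],
  [[-0.012,0.131,0.045],[0,0,0]],
])

```text
time: 10.0
tool_pos: [0.732, -0.0747, 0.1453]
tcp_rot: [-1.642, -2.412, -0.224]
contact_force: [-2.2, 5.5, -1.0]
opening: 0.166
gripper_force: 60.3
```

```bash
python3 - <<'E'
from h import *
p,r=now();g=p-r.apply([0,0,.005])
c,s=np.cos(B[2]),np.sin(B[2]);d=g-[B[0],B[1],0]
print("grasp in box",(c*d[0]+s*d[1])*1e3,(-s*d[0]+c*d[1])*1e3,d[2]*1e3,"want locked",47.5,150,ctrl.observe()["contact_force"])
ims=[]
for n,(r0,r1,c0,c1) in (("side",(20,220,180,380)),("top",(60,260,110,310))):
    p=viewer.grab_frame(n); ims.append(cv2.resize(p["image"][r0:r1,c0:c1],(400,400),interpolation=cv2.INTER_CUBIC))
cv2.imwrite("pics/c3.png",np.hstack(ims)[:,:,::-1])
E
```

```text
grasp in box 49.79929523492757 -207.04180054174276 150.1691951209677 want locked 47.5 150 [-2.19697819  5.48131459 -0.97992821]
```

View pics/c3.png

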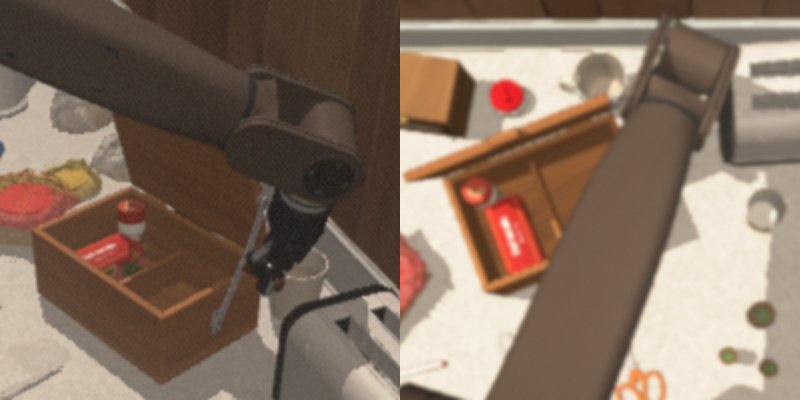

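Side: lid up, stay straight from (215,325) to (265,190) and compartment open. The grip is at the locked position (offset the same 2 mm as at the start). I'll push gently onto the stop and release.

move_arm([
  [[0,0.012,0.004],[0,0,0]],
  [[0,0.015,0.005],[0,0,0]],
  [[0,0.015,0.005],[0,0,0]],
])

```text
time: 10.48
tool_pos: [0.7327, -0.0744, 0.145]
tcp_rot: [-1.639, -2.41, -0.216]
contact_force: [-8.7, 3.4, 3.2]
opening: 0.165
gripper_force: 60.9
```

move_arm([
  [[0,-0.012,-0.005],[0,0,0]],
  [[0,-0.012,-0.005],[0,0,0]],
  [[0,-0.012,-0.005],[0,0,0]],
  [[0,-0.012,-0.005],[0,0,0]],
], claw=0)

```text
time: 10.98
tool_pos: [0.7316, -0.0764, 0.1435]
tcp_rot: [-1.643, -2.412, -0.219]
contact_force: [0.9, 0.7, -0.6]
opening: 0.499
gripper_force: 0.0
```

```bash
python3 - <<'E'
from h import *
o=ctrl.observe();p,r=now();print(p,o["contact_force"],o["opening"])
# route: back off 100 mm along tool axis, then to above jar, tool y at B-90deg
RJ=ori(B[2]-np.pi/2); print(RJ.as_matrix().round(2).tolist())
J=np.r_[.427,-.243,.07]; tcpJ=J+RJ.apply([0,0,.005])
w=interp(p,r,p-r.apply([0,0,.11]),r,4); p1=w[-1][0]
top=tcpJ+[0,0,.14]; mid=(p1+top)/2+[0,-.05,.03]
w+=interp(p1,r,mid,(r*R.from_rotvec((r.inv()*RJ).as_rotvec()/2)),6)
w+=interp(w[-1][0],w[-1][1],top,RJ,6)
calls(p,r,w); print(w[-1][0])
E
```

```text
[ 0.731646   -0.07635223  0.14354834] [ 0.92743609  0.74123533 -0.62528985] 0.49860534879262913
[[0.93, 0.36, 0.0], [0.36, -0.93, 0.0], [0.0, 0.0, -1.0]]
[[[0,0,-0.137],[0,0,0]],[[0,0,-0.275],[0,0,0]],[[0,0,-0.413],[0,0,0]],[[0,0,-0.55],[0,0,0]],[[-0.042,-0.159,-0.568],[-0.008,-0.008,0.062]],[[-0.084,-0.317,-0.586],[-0.016,-0.016,0.124]],[[-0.126,-0.476,-0.604],[-0.024,-0.025,0.186]],[[-0.168,-0.635,-0.622],[-0.032,-0.033,0.249]],[[-0.209,-0.793,-0.64],[-0.041,-0.041,0.311]],[[-0.251,-0.952,-0.659],[-0.049,-0.049,0.373]]]
[[[-0.074,-0.111,0.04],[-0.008,-0.008,0.062]],[[-0.147,-0.222,0.081],[-0.016,-0.016,0.124]],[[-0.221,-0.333,0.121],[-0.024,-0.025,0.186]],[[-0.295,-0.444,0.161],[-0.032,-0.033,0.249]],[[-0.368,-0.555,0.202],[-0.041,-0.041,0.311]],[[-0.442,-0.666,0.242],[-0.049,-0.049,0.373]]]
[ 0.427 -0.243  0.205]
```

move_arm([
  [[0,0,-0.137],[0,0,0]],
  [[0,0,-0.275],[0,0,0]],
  [[0,0,-0.413],[0,0,0]],
  [[0,0,-0.55],[0,0,0]],
  [[-0.042,-0.159,-0.568],[-0.008,-0.008,0.062]],
  [[-0.084,-0.317,-0.586],[-0.016,-0.016,0.124]],
  [[-0.126,-0.476,-0.604],[-0.024,-0.025,0.186]],
  [[-0.168,-0.635,-0.622],[-0.032,-0.033,0.249]],
  [[-0.209,-0.793,-0.64],[-0.041,-0.041,0.311]],
  [[-0.251,-0.952,-0.659],[-0.049,-0.049,0.373]],
])

```text
time: 12.22
tool_pos: [0.5834, -0.2234, 0.2575]
tcp_rot: [-2.536, -1.646, -0.122]
contact_force: [0.2, -1.0, 0.6]
opening: 0.502
gripper_force: 0.0
```

move_arm([
  [[-0.074,-0.111,0.04],[-0.008,-0.008,0.062]],
  [[-0.147,-0.222,0.081],[-0.016,-0.016,0.124]],
  [[-0.221,-0.333,0.121],[-0.024,-0.025,0.186]],
  [[-0.295,-0.444,0.161],[-0.032,-0.033,0.249]],
  [[-0.368,-0.555,0.202],[-0.041,-0.041,0.311]],
  [[-0.442,-0.666,0.242],[-0.049,-0.049,0.373]],
  [[-0.442,-0.666,0.242],[-0.049,-0.049,0.373]],
], claw=1)

```text
time: 13.1
tool_pos: [0.4258, -0.2423, 0.2043]
tcp_rot: [-3.085, -0.583, -0.001]
contact_force: [0.9, 1.1, -0.6]
opening: 1.001
gripper_force: 0.0
```

```bash
python3 - <<'E'
from h import *
o=ctrl.observe();p,r=now();print(p,o["contact_force"],o["opening"])
RJ=ori(B[2]-np.pi/2); J=np.r_[.427,-.243,.07]; t=J+RJ.apply([0,0,.005])
print((r.inv()*RJ).as_rotvec()/np.deg2rad(120))
calls(p,r,interp(p,r,t,RJ,5))
ims=[]
for n,(r0,r1,c0,c1) in (("side",(100,300,160,360)),("top",(60,260,130,330))):
    q=viewer.grab_frame(n); 
    im=cv2.resize(q["image"][r0:r1,c0:c1],(400,400),interpolation=cv2.INTER_CUBIC)
    for P in (J*[1,1,0],J+[0,0,.035]):
        u=(proj(q,P)[0]-[c0,r0])*2; cv2.circle(im,tuple(int(v) for v in u),2,(255,0,0),-1)
    ims.append(im)
    print(n,[np.round(d["box"],1).tolist() for d in viewer.recognise(q,"spice_jar")[:3]])
cv2.imwrite("pics/c4.png",np.hstack(ims)[:,:,::-1])
E
```

```text
[ 0.42577464 -0.24232953  0.20430499] [ 0.90846552  1.05662087 -0.58579451] 1.0012129235414242
[-8.21771277e-04 -4.62102062e-04 -7.23582359e-05]
[[[0.001,0.001,0.139],[0,0,0]],[[0.002,0.003,0.279],[0,0,0]],[[0.002,0.004,0.418],[0,0,0]],[[0.003,0.005,0.557],[-0.001,0,0]],[[0.004,0.007,0.697],[-0.001,0,0]]]
side [[184.5, 261.3, 200.1, 285.5], [187.0, 238.8, 204.5, 262.4], [217.5, 233.7, 236.5, 274.3]]
top []
```

View pics/c4.png

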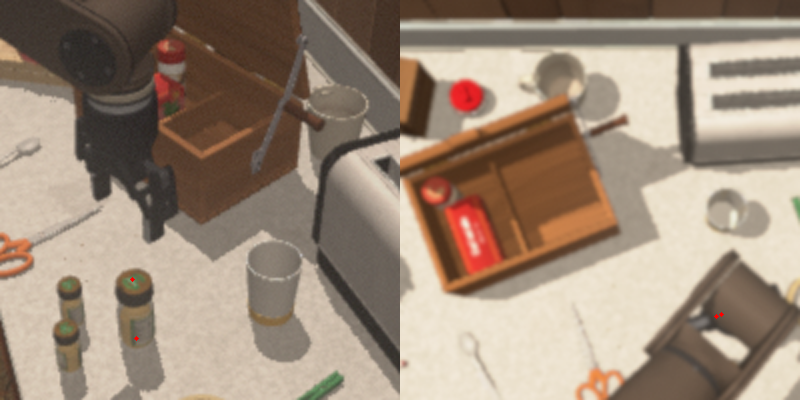

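Side: the lid stands by itself, stay locked. The large jar is intact at crop (135,308), with the jaws directly above it and my estimated points on its cap and base. Descend and grasp.

move_arm([
  [[0.001,0.001,0.139],[0,0,0]],
  [[0.002,0.003,0.279],[0,0,0]],
  [[0.002,0.004,0.418],[0,0,0]],
  [[0.003,0.005,0.557],[0,0,0]],
  [[0.004,0.007,0.697],[0,0,0]],
  [[0.004,0.007,0.697],[0,0,0]],
])

```text
time: 14.05
tool_pos: [0.4276, -0.2426, 0.0637]
tcp_rot: [-3.082, -0.584, 0.003]
contact_force: [0.1, -0.1, 0.3]
opening: 1.0
gripper_force: 0.0
```

move_arm([
  [[0,0,0],[0,0,0]],
  [[0,0,0],[0,0,0]],
  [[0,0,0],[0,0,0]],
  [[0,0,0],[0,0,0]],
  [[0,0,0],[0,0,0]],
  [[0,0,0],[0,0,0]],
], claw=-1)

```text
time: 14.8
tool_pos: [0.4294, -0.2445, 0.0673]
tcp_rot: [3.085, 0.583, 0.005]
contact_force: [0.1, 0.3, 7.1]
opening: 0.494
gripper_force: 60.6
```

```bash
python3 - <<'E'
from h import *
o=ctrl.observe();p,r=now();print(p,o["contact_force"],o["opening"],o["gripper_force"])
# jar centre = grasp centre assumed; target box (-30,-65), 
tgt=W(B,[-28,-65,14])[0]+[.0018,.0007,0]   # 2 mm box-x correction seen at grip
tz=14e-3+p[2]; print("tgt",tgt,"final tcp z",tz)
up=p+[0,0,.16]; hi=np.r_[tgt[:2],up[2]]; pre=np.r_[tgt[:2],tz+.01]
calls(p,r,interp(p,r,up,r,4)+interp(up,r,hi,r,8)+interp(hi,r,pre,r,6))
E
```

```text
[ 0.42938221 -0.24453211  0.06730179] [0.059582   0.27621573 7.05039869] 0.4937799123059091 60.57496744673699
tgt [0.61004032 0.02866506 0.014     ] final tcp z 0.08130178975855067
[[[0.001,0,-0.2],[0,0,0]],[[0.001,0.001,-0.4],[0,0,0]],[[0.002,0.001,-0.6],[0,0,0]],[[0.002,0.002,-0.8],[0,0,0]],[[0.17,-0.116,-0.8],[0,0,0]],[[0.337,-0.234,-0.8],[0,0,0]],[[0.505,-0.351,-0.799],[0,0,0]],[[0.672,-0.469,-0.799],[0,0,0]],[[0.839,-0.587,-0.799],[0,0,0]]]
[[[0.167,-0.118,0],[0,0,0]],[[0.335,-0.236,0],[0,0,0]],[[0.502,-0.353,0.001],[0,0,0]],[[0.502,-0.354,0.114],[0,0,0]],[[0.502,-0.354,0.227],[0,0,0]],[[0.501,-0.354,0.341],[0,0,0]],[[0.501,-0.354,0.454],[0,0,0]],[[0.501,-0.355,0.567],[0,0,0]],[[0.5,-0.355,0.681],[0,0,0]]]
```

move_arm([
  [[0.001,0,-0.2],[0,0,0]],
  [[0.001,0.001,-0.4],[0,0,0]],
  [[0.002,0.001,-0.6],[0,0,0]],
  [[0.002,0.002,-0.8],[0,0,0]],
  [[0.17,-0.116,-0.8],[0,0,0]],
  [[0.337,-0.234,-0.8],[0,0,0]],
  [[0.505,-0.351,-0.8],[0,0,0]],
  [[0.672,-0.469,-0.8],[0,0,0]],
  [[0.839,-0.587,-0.8],[0,0,0]],
])

```text
time: 15.92
tool_pos: [0.5416, -0.0719, 0.2253]
tcp_rot: [-3.086, -0.583, -0.0]
contact_force: [1.3, -1.1, -1.2]
opening: 0.494
gripper_force: 61.0
```

move_arm([
  [[0.167,-0.118,0],[0,0,0]],
  [[0.335,-0.236,0],[0,0,0]],
  [[0.502,-0.353,0],[0,0,0]],
  [[0.502,-0.353,0],[0,0,0]],
  [[0.502,-0.353,0],[0,0,0]],
])

```text
time: 16.55
tool_pos: [0.6086, 0.0289, 0.2253]
tcp_rot: [-3.086, -0.584, 0.001]
contact_force: [-0.3, 0.9, -1.0]
opening: 0.495
gripper_force: 61.0
```

```bash
python3 - <<'E'
from h import *
o=ctrl.observe();p,r=now();print(p,r.as_rotvec(),o["contact_force"],o["opening"],o["gripper_force"])
pre=np.r_[.610,.0287,.0813+.008]
RJ=ori(B[2]-np.pi/2); print((r.inv()*RJ).as_rotvec())
calls(p,r,interp(p,r,pre,r,6))
q=viewer.grab_frame("side")
cv2.imwrite("pics/c5.png",cv2.resize(q["image"][30:230,180:380],(600,600),interpolation=cv2.INTER_CUBIC)[:,:,::-1])
E
```

```text
[0.60855367 0.028878   0.22528683] [-3.08617875e+00 -5.83636771e-01  9.01686623e-04] [-0.29605824  0.88539713 -0.99174391] 0.4953912802357647 60.98901528166607
[-0.00080609  0.00043205  0.00041158]
[[[0.001,0.001,0.113],[0,0,0]],[[0.002,0.001,0.227],[0,0,0]],[[0.003,0.002,0.34],[0,0,0]],[[0.004,0.003,0.453],[0,0,0]],[[0.006,0.003,0.567],[0,0,0]],[[0.007,0.004,0.68],[0,0,0]]]
```

View pics/c5.png

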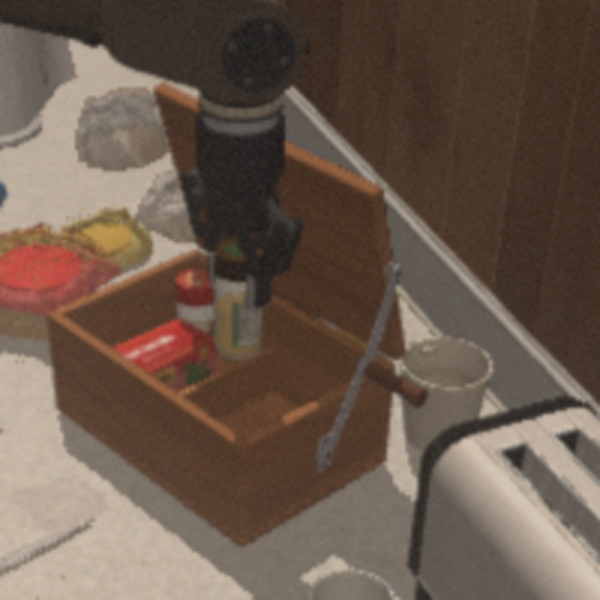

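Jar held upright at (240,310) over the right-hand bay; stay locked. I'll shift 12 mm toward the front for clearance to the lid, then lower.

move_arm([
  [[-0.05,0.001,0.02],[0,0,0]],
  [[-0.055,0.001,0.14],[0,0,0]],
  [[-0.055,0.002,0.26],[0,0,0]],
  [[-0.055,0.002,0.38],[0,0,0]],
  [[-0.055,0.003,0.5],[0,0,0]],
  [[-0.055,0.003,0.6],[0,0,0]],
  [[-0.055,0.003,0.66],[0,0,0]],
  [[-0.055,0.003,0.66],[0,0,0]],
])

```text
time: 17.6
tool_pos: [0.5986, 0.0245, 0.0931]
tcp_rot: [-3.086, -0.583, 0.001]
contact_force: [0.1, -0.3, -0.9]
opening: 0.495
gripper_force: 61.0
```

move_arm([
  [[0,0,0.01],[0,0,0]],
  [[0,0,0.02],[0,0,0]],
  [[0,0,0.03],[0,0,0]],
  [[0,0,0.04],[0,0,0]],
  [[0,0,0.05],[0,0,0]],
  [[0,0,0.05],[0,0,0]],
  [[0,0,0.05],[0,0,0]],
])

```text
time: 18.48
tool_pos: [0.5994, 0.0247, 0.084]
tcp_rot: [-3.086, -0.583, -0.002]
contact_force: [-0.9, -0.8, -0.8]
opening: 0.495
gripper_force: 61.0
```

Still no floor contact, so I'll lower a few mm more until I feel it.

move_arm([
  [[0,0,0.005],[0,0,0]],
  [[0,0,0.01],[0,0,0]],
  [[0,0,0.015],[0,0,0]],
  [[0,0,0.015],[0,0,0]],
  [[0,0,0.015],[0,0,0]],
])

```text
time: 19.1
tool_pos: [0.5995, 0.0247, 0.0814]
tcp_rot: [-3.086, -0.583, -0.002]
contact_force: [-0.4, 0.6, 2.3]
opening: 0.495
gripper_force: 61.1
```

move_arm([
  [[0,0,0],[0,0,0]],
  [[0,0,0],[0,0,0]],
  [[0,0,0],[0,0,0]],
  [[0,0,0],[0,0,0]],
  [[0,0,0],[0,0,0]],
], claw=0.6)

```text
time: 19.73
tool_pos: [0.5994, 0.0246, 0.081]
tcp_rot: [-3.086, -0.583, -0.002]
contact_force: [0.4, -0.7, -0.4]
opening: 0.8
gripper_force: 0.0
```

```bash
python3 - <<'E'
from h import *
o=ctrl.observe();p,r=now();print(p,o["contact_force"],o["opening"])
RG=ori(B[2],np.deg2rad(15),BX)
lock=knee(1.95)+[.0019,.0007,0]+RG.apply([0,0,.005]); pre=lock-RG.apply([0,0,.11]); print(lock,pre)
up=p+[0,0,.19]; side=W(B,[-110,-230,0])[0]; via=np.r_[side[:2],.28]
Rm=r*R.from_rotvec((r.inv()*RG).as_rotvec()*.75)
calls(p,r,interp(p,r,up,r,5)+interp(up,r,via,Rm,7)+interp(via,Rm,pre,RG,5)+[(pre,RG)])
E
```

```text
[0.5993517  0.02464621 0.08095403] [ 0.42861783 -0.74566152 -0.38213953] 0.8004384883711726
[ 0.73214889 -0.0757276   0.1452179 ] [ 0.74253431 -0.1022359   0.25146974]
[[[0,0,-0.19],[0,0,0]],[[0,0,-0.38],[0,0,0]],[[0.001,0,-0.57],[0,0,0]],[[0.001,0,-0.76],[0,0,0]],[[0.001,0,-0.95],[0,0,0]],[[-0.051,0.118,-0.957],[0.011,0.01,-0.08]],[[-0.102,0.235,-0.963],[0.021,0.021,-0.16]],[[-0.154,0.353,-0.97],[0.032,0.031,-0.24]],[[-0.206,0.471,-0.976],[0.042,0.042,-0.319]],[[-0.258,0.589,-0.983],[0.053,0.052,-0.399]],[[-0.31,0.707,-0.989],[0.063,0.063,-0.479]],[[-0.361,0.825,-0.996],[0.074,0.073,-0.559]]]
[[[0.05,0.15,0.033],[0.005,0.005,-0.037]],[[0.101,0.301,0.067],[0.01,0.01,-0.075]],[[0.151,0.451,0.1],[0.015,0.015,-0.112]],[[0.202,0.602,0.133],[0.02,0.019,-0.149]],[[0.252,0.752,0.167],[0.025,0.024,-0.186]],[[0.252,0.752,0.167],[0.025,0.024,-0.186]]]
```

move_arm([
  [[0,0,-0.19],[0,0,0]],
  [[0,0,-0.38],[0,0,0]],
  [[0.001,0,-0.57],[0,0,0]],
  [[0.001,0,-0.76],[0,0,0]],
  [[0.001,0,-0.95],[0,0,0]],
  [[-0.051,0.118,-0.957],[0.011,0.01,-0.08]],
  [[-0.102,0.235,-0.963],[0.021,0.021,-0.16]],
  [[-0.154,0.353,-0.97],[0.032,0.031,-0.24]],
  [[-0.206,0.471,-0.976],[0.042,0.042,-0.319]],
  [[-0.258,0.589,-0.983],[0.053,0.052,-0.399]],
  [[-0.31,0.707,-0.989],[0.063,0.063,-0.479]],
  [[-0.361,0.825,-0.996],[0.074,0.073,-0.559]],
])

```text
time: 21.22
tool_pos: [0.5919, -0.1563, 0.28]
tcp_rot: [-2.114, -2.079, -0.173]
contact_force: [0.5, -0.1, -0.2]
opening: 0.804
gripper_force: 0.0
```

```bash
python3 - <<'E'
from h import *
print(ctrl.observe()["contact_force"],now()[0])
ims=[]
for n,(r0,r1,c0,c1) in (("side",(60,260,180,380)),("top",(60,260,110,310))):
    p=viewer.grab_frame(n); ims.append(cv2.resize(p["image"][r0:r1,c0:c1],(400,400),interpolation=cv2.INTER_CUBIC))
    print(n,[(np.round(d["box"]).tolist(),round(d["score"],2)) for d in viewer.recognise(p,"spice_jar")[:4]], proj(p,[.5995,.0247,.014]),proj(p,[.5995,.0247,.119]))
cv2.imwrite("pics/c6.png",np.hstack(ims)[:,:,::-1])
E
```

```text
[ 0.51708165 -0.10315589 -0.1803162 ] [ 0.59191593 -0.15633785  0.28003413]
side [([249.0, 155.0, 263.0, 174.0], 0.83), ([188.0, 258.0, 202.0, 288.0], 0.58), ([187.0, 238.0, 205.0, 263.0], 0.49)] [[257.20639666 186.99109187]] [[257.2727883  158.36815199]]
top [([203.0, 157.0, 214.0, 176.0], 0.69), ([270.0, 232.0, 278.0, 244.0], 0.51), ([288.0, 239.0, 298.0, 247.0], 0.38)] [[212.00753413 169.0643162 ]] [[207.95114538 163.82485863]]
```

View pics/c6.png

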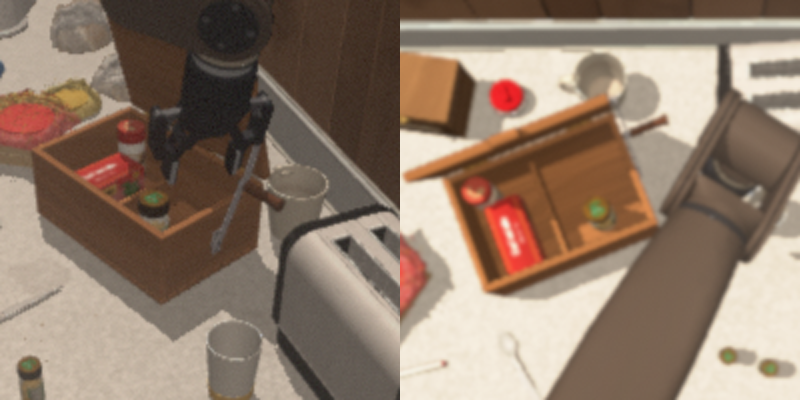

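The jar stands upright in the right bay: cap at side (257,158) and top (208,164), both as predicted. The lid is still locked. Next, back to the knee grip.

move_arm([
  [[0.05,0.15,0.033],[0.005,0.005,-0.037]],
  [[0.101,0.301,0.067],[0.01,0.01,-0.075]],
  [[0.151,0.451,0.1],[0.015,0.015,-0.112]],
  [[0.202,0.602,0.133],[0.02,0.019,-0.149]],
  [[0.252,0.752,0.167],[0.025,0.024,-0.186]],
  [[0.252,0.752,0.167],[0.025,0.024,-0.186]],
  [[0.252,0.752,0.167],[0.025,0.024,-0.186]],
], claw=0.3)

```text
time: 22.3
tool_pos: [0.7421, -0.1011, 0.2513]
tcp_rot: [-1.644, -2.409, -0.213]
contact_force: [0.2, 0.2, -0.8]
opening: 0.646
gripper_force: 0.0
```

```bash
python3 - <<'E'
from h import *
p,r=now();print(p,ctrl.observe()["contact_force"],ctrl.observe()["opening"])
RG=ori(B[2],np.deg2rad(15),BX); print((r.inv()*RG).as_rotvec())
calls(p,r,interp(p,r,[.7323,-.0757,.1447],RG,6))
E
```

```text
[ 0.74205176 -0.10114579  0.25128271] [ 0.22444962  0.20995373 -0.83791932] 0.646232668912407
[-0.00225206  0.00013231 -0.00094124]
[[[-0.001,0,0.092],[0,0,0]],[[-0.002,0.001,0.183],[0,0,0]],[[-0.003,0.001,0.275],[-0.001,0,0]],[[-0.004,0.002,0.367],[-0.001,0,0]],[[-0.005,0.002,0.458],[-0.001,0,0]],[[-0.006,0.002,0.55],[-0.001,0,0]]]
```

move_arm([
  [[-0.001,0,0.092],[0,0,0]],
  [[-0.002,0.001,0.183],[0,0,0]],
  [[-0.003,0.001,0.275],[0,0,0]],
  [[-0.004,0.002,0.367],[0,0,0]],
  [[-0.005,0.002,0.458],[0,0,0]],
  [[-0.006,0.002,0.55],[0,0,0]],
  [[-0.006,0.002,0.55],[0,0,0]],
])

```text
time: 23.18
tool_pos: [0.7315, -0.0758, 0.1419]
tcp_rot: [-1.642, -2.406, -0.212]
contact_force: [-0.1, 0.2, 0.4]
opening: 0.645
gripper_force: 0.0
```

move_arm([
  [[0,0,0],[0,0,0]],
  [[0,0,0],[0,0,0]],
  [[0,0,0],[0,0,0]],
  [[0,0,0],[0,0,0]],
  [[0,0,0],[0,0,0]],
  [[0,0,0],[0,0,0]],
], claw=-1)

```text
time: 23.92
tool_pos: [0.7335, -0.077, 0.1461]
tcp_rot: [-1.646, -2.411, -0.215]
contact_force: [-0.6, -1.4, 5.8]
opening: 0.172
gripper_force: 58.5
```

```bash
python3 - <<'E'
from h import *
p,r=now();o=ctrl.observe();print(p,o["contact_force"],o["opening"],o["gripper_force"])
t=np.linspace(0,1,37); qs=1.955*(1-(t**2*(3-2*t)*.6+t*.4)); print(np.diff([lidang(q) for q in qs]).min()*8)
arc(qs,r)
E
```

```text
[ 0.73345025 -0.07702825  0.14614109] [-0.61512042 -1.37305974  5.8142271 ] 0.1720732466145122 58.4929284453392
-0.44856070087609545
[[[0.001,-0.01,-0.005],[0,0,0]],[[0.003,-0.023,-0.011],[0,0,0]],[[0.004,-0.037,-0.017],[0,0,0]],[[0.006,-0.054,-0.023],[0,0,0]],[[0.008,-0.073,-0.029],[0,0,0]],[[0.009,-0.094,-0.035],[0,0,0]],[[0.011,-0.117,-0.041],[0,0,0]],[[0.012,-0.142,-0.045],[0,0,0]],[[0.013,-0.168,-0.048],[0,0,0]],[[0.013,-0.196,-0.05],[0,0,0]],[[0.013,-0.225,-0.051],[0,0,0]],[[0.013,-0.255,-0.049],[0,0,0]]]
[[[-0.001,-0.031,0.004],[0,0,0]],[[-0.002,-0.062,0.009],[0,0,0]],[[-0.005,-0.093,0.017],[0,0,0]],[[-0.007,-0.123,0.027],[0,0,0]],[[-0.01,-0.154,0.039],[0,0,0]],[[-0.014,-0.183,0.053],[0,0,0]],[[-0.019,-0.211,0.069],[0,0,0]],[[-0.023,-0.238,0.087],[0,0,0]],[[-0.029,-0.264,0.107],[0,0,0]],[[-0.034,-0.287,0.128],[0,0,0]],[[-0.04,-0.309,0.15],[0,0,0]],[[-0.046,-0.329,0.173],[0,0,0]]]
[[[-0.006,-0.018,0.023],[0,0,0]],[[-0.013,-0.033,0.047],[0,0,0]],[[-0.019,-0.046,0.071],[0,0,0]],[[-0.025,-0.058,0.094],[0,0,0]],[[-0.031,-0.067,0.116],[0,0,0]],[[-0.037,-0.075,0.138],[0,0,0]],[[-0.042,-0.081,0.158],[0,0,0]],[[-0.047,-0.086,0.177],[0,0,0]],[[-0.052,-0.09,0.194],[0,0,0]],[[-0.056,-0.093,0.21],[0,0,0]],[[-0.059,-0.094,0.223],[0,0,0]],[[-0.062,-0.096,0.234],[0,0,0]]]
```

move_arm([
  [[0.001,-0.01,-0.013],[0,0,0]],
  [[0.003,-0.023,-0.023],[0,0,0]],
  [[0.004,-0.037,-0.029],[0,0,0]],
  [[0.006,-0.054,-0.035],[0,0,0]],
  [[0.008,-0.073,-0.041],[0,0,0]],
  [[0.009,-0.094,-0.047],[0,0,0]],
  [[0.011,-0.117,-0.053],[0,0,0]],
  [[0.012,-0.142,-0.057],[0,0,0]],
  [[0.013,-0.168,-0.06],[0,0,0]],
  [[0.013,-0.196,-0.062],[0,0,0]],
  [[0.013,-0.225,-0.063],[0,0,0]],
  [[0.013,-0.255,-0.061],[0,0,0]],
])

```text
time: 25.42
tool_pos: [0.685, -0.0964, 0.1565]
tcp_rot: [-1.645, -2.41, -0.213]
contact_force: [2.5, -5.6, -6.1]
opening: 0.175
gripper_force: 58.4
```

move_arm([
  [[-0.001,-0.031,0.004],[0,0,0]],
  [[-0.002,-0.062,0.009],[0,0,0]],
  [[-0.005,-0.093,0.017],[0,0,0]],
  [[-0.007,-0.123,0.027],[0,0,0]],
  [[-0.01,-0.154,0.039],[0,0,0]],
  [[-0.014,-0.183,0.053],[0,0,0]],
  [[-0.019,-0.211,0.069],[0,0,0]],
  [[-0.023,-0.238,0.087],[0,0,0]],
  [[-0.029,-0.264,0.107],[0,0,0]],
  [[-0.034,-0.287,0.128],[0,0,0]],
  [[-0.04,-0.309,0.15],[0,0,0]],
  [[-0.046,-0.329,0.173],[0,0,0]],
])

```text
time: 26.92
tool_pos: [0.6252, -0.1203, 0.1209]
tcp_rot: [-1.648, -2.412, -0.217]
contact_force: [6.0, -5.6, -8.5]
opening: 0.171
gripper_force: 58.5
```

move_arm([
  [[-0.006,-0.018,0.023],[0,0,0]],
  [[-0.013,-0.033,0.047],[0,0,0]],
  [[-0.019,-0.046,0.071],[0,0,0]],
  [[-0.025,-0.058,0.094],[0,0,0]],
  [[-0.031,-0.067,0.116],[0,0,0]],
  [[-0.037,-0.075,0.138],[0,0,0]],
  [[-0.042,-0.081,0.158],[0,0,0]],
  [[-0.047,-0.086,0.177],[0,0,0]],
  [[-0.052,-0.09,0.194],[0,0,0]],
  [[-0.056,-0.093,0.21],[0,0,0]],
  [[-0.059,-0.094,0.223],[0,0,0]],
  [[-0.062,-0.096,0.234],[0,0,0]],
])

```text
time: 28.42
tool_pos: [0.6076, -0.1274, 0.0736]
tcp_rot: [-1.648, -2.413, -0.216]
contact_force: [4.1, -5.2, -5.3]
opening: 0.173
gripper_force: 58.7
```

Nearly shut (2.7 mm of knee travel left, lid still weighing on the grip). I'll ease it the rest of the way.

move_arm([
  [[-0.002,0,0.006],[0,0,0]],
  [[-0.003,0,0.012],[0,0,0]],
  [[-0.004,0,0.018],[0,0,0]],
  [[-0.006,0,0.024],[0,0,0]],
  [[-0.008,0,0.03],[0,0,0]],
  [[-0.008,0,0.03],[0,0,0]],
  [[-0.008,0,0.03],[0,0,0]],
])

```text
time: 29.3
tool_pos: [0.6079, -0.1275, 0.0714]
tcp_rot: [-1.645, -2.413, -0.217]
contact_force: [-2.5, -4.2, 8.5]
opening: 0.172
gripper_force: 60.4
```

The motion stalled with 8.5 N upward, so the lid is on the rim. Release and back off.

move_arm([
  [[0,0,0],[0,0,0]],
  [[0,0,0],[0,0,0]],
  [[0,0,0],[0,0,0]],
  [[0,0,0],[0,0,0]],
], claw=0.3)

```text
time: 29.8
tool_pos: [0.6059, -0.1262, 0.0666]
tcp_rot: [-1.644, -2.408, -0.215]
contact_force: [0.1, 0.2, 0.5]
opening: 0.653
gripper_force: 0.0
```

move_arm([
  [[0,0,-0.05],[0,0,0]],
  [[0,0,-0.2],[0,0,0]],
  [[0,0,-0.4],[0,0,0]],
  [[0,0,-0.6],[0,0,0]],
  [[0,0,-0.8],[0,0,0]],
  [[0,0,-1],[0,0,0]],
  [[0,0,-1],[0,0,0]],
  [[0,0,-1],[0,0,0]],
])

```text
time: 30.8
tool_pos: [0.625, -0.1745, 0.2597]
tcp_rot: [-1.644, -2.409, -0.214]
contact_force: [0.2, -0.2, -0.7]
opening: 0.648
gripper_force: 0.0
```

```bash
python3 - <<'E'
from h import *
print(ctrl.observe()["contact_force"],now()[0],ctrl.observe()["time"])
ims=[]
for n,(r0,r1,c0,c1) in (("side",(90,290,180,380)),("top",(60,260,110,310))):
    p=viewer.grab_frame(n); im=cv2.resize(p["image"][r0:r1,c0:c1],(400,400),interpolation=cv2.INTER_CUBIC)
    for P in (knee(0,-162.5),knee(0,-226.5)):
        u=(proj(p,P)[0]-[c0,r0])*2; cv2.circle(im,tuple(int(v) for v in u),1,(0,255,0),-1)
    ims.append(im)
cv2.imwrite("pics/c7.png",np.hstack(ims)[:,:,::-1])
E
```

```text
[ 0.17808031 -0.16625366 -0.67194994] [ 0.62495092 -0.17451008  0.25973099] 30.8
```

View pics/c7.png

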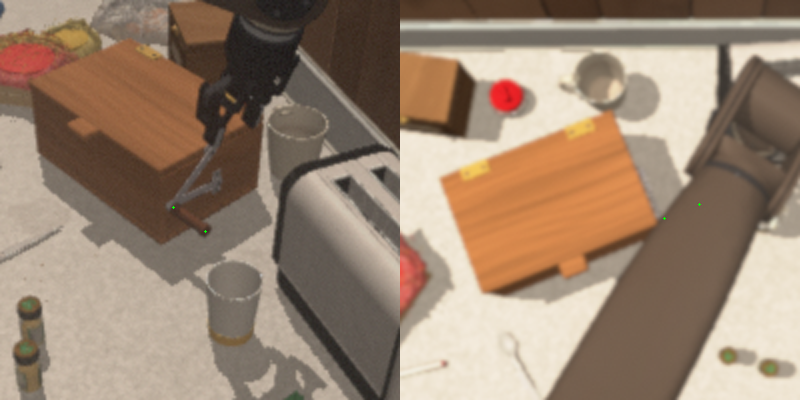

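The lid is flat and the stay is folded to the front, with the sleeve at crop (173,207)–(206,231) as at the start. The cup hasn't moved and the robot is clear, so I'm handing in.

```bash
python3 -c "
from bench import ctrl
print(ctrl.close_job())"
```

```text
the job is handed in; nothing more can be done
None
```

The jar stands in the right-hand compartment, the lid is eased shut with the stay folded to the front, and the job is handed in at about 31 s; the hand-in returned no verdict.

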